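Sort the pipe fittings and fit the lamp base

TASK

Clear the five loose black pipe fittings off the bench top. Seat the flange whose bolt holes match the studs fully down on the plate of the wooden lamp base, socket upwards; put the other flange, the elbow, the tee and the cross each into the bin that already holds one of its kind, lying flat on the bin floor in front of the piece that is there. Set everything down rather than dropping it, and let go of it.

Things in the scene. Friction and masses are not known exactly. Their poses are not given: they have to be found in the camera images.
- flange_four: Loose black iron floor flange: round plate 80 mm across, 7 mm thick, with a round upright socket (hub) in the middle 34 mm across, its top 34 mm above the underside. FOUR 12 mm holes through the plate on a circle of 27.5 mm radius, at 45, 135, 225 and 315 degrees from its x axis. Origin: centre of the underside; z up along the socket. About 0.18 kg. Grip the socket from above.
- flange_three: Loose black iron floor flange of the same sizes and same socket, but with THREE holes of 12 mm on a circle of 27.5 mm radius (at 60, 180 and 300 degrees from its x axis). Origin: centre of the underside; z up along the socket. About 0.18 kg.
- elbow: Loose black iron pipe elbow lying flat: two arms at right angles, along its +x and +y axes, each 40 mm long from the origin to the mouth and 28 mm across; bead at the mouth (last 10 mm) 34 mm across. Origin: where the arms' axes cross, at the middle of its 34 mm height; z vertical. About 0.12 kg. An arm can be gripped across its bead, 33 mm from the origin.
- tee: Loose black iron pipe tee lying flat: three arms, along its +x (the branch), +y and -y axes, with the same arm and bead sizes as the elbow (40 mm long, 28 mm across, bead 34 mm). Origin: where the axes cross, in the middle of its 34 mm height; z is vertical. About 0.14 kg.
- cross: Loose black iron four-way pipe cross lying flat: four arms, along +x, -x, +y and -y, with the same arm and bead sizes as the elbow (80 mm over all each way, bead 34 mm across). Origin: where the axes cross, in the middle of its 34 mm height; z is vertical. About 0.16 kg.
- lamp_base: Fixed round wooden lamp foot 110 mm across; the steel plate on it, 84 mm across, has its top 20 mm above the bench. Four upright studs 7 mm thick rise 22 mm above the plate (last 7 mm tapered to 2.4 mm) on a circle of 27.5 mm radius, at 45, 135, 225 and 315 degrees from its x axis. Origin: centre of the underside; z up. The underside of a seated flange is 20 mm above the origin.
- bin_tees: Fixed grey open-fronted parts bin, 210 mm along x, 140 mm along y, walls and floor 3 mm. Front lip (-x, towards the robot) 26 mm high, sides 38 mm near the front rising to 60 mm, back 60 mm. One TEE is fixed at its back; free floor from x = -102 to +12 mm, y = -67 to +67 mm. Origin: centre of the underside; floor 3 mm above it; z up.
- bin_flanges: Fixed grey parts bin of the same make, sizes, origin and axes as bin_tees; one three-hole FLANGE is fixed at its back; free floor from x = -102 to +12 mm, y = -67 to +67 mm.
- bin_elbows: Fixed grey parts bin of the same make, sizes, origin and axes as bin_tees; one ELBOW is fixed at its back; free floor from x = -102 to +12 mm, y = -67 to +67 mm.
- bin_crosses: Fixed grey parts bin of the same make, sizes, origin and axes as bin_tees; one CROSS is fixed at its back; free floor from x = -102 to +12 mm, y = -67 to +67 mm.

How it is judged:
At the end, for the whole second after the job is handed in: Four-hole flange on the base's plate, socket up, studs through (within 3.5 mm of the plate, 6 mm of centre, 0.08 rad of level); other flange (socket up), elbow, tee and cross flat (0.15 rad, 6 mm in height) on the floor of the bin of their kind; all released and at rest (z of flange_four in the frame of lamp_base between 0.015 and 0.0235 m and horizontal distance between flange_four and lamp_base below 0.006 m and angle between flange_four's own z axis and vertical below 0.08 rad and x of flange_three in the frame of bin_flanges between -0.105 and 0.02 m and y of flange_three in the frame of bin_flanges between -0.068 and 0.068 m and z of flange_three in the frame of bin_flanges between -0.003 and 0.009 m and angle between flange_three's own z axis and vertical below 0.15 rad and x of elbow in the frame of bin_elbows between -0.105 and 0.02 m and y of elbow in the frame of bin_elbows between -0.068 and 0.068 m and z of elbow in the frame of bin_elbows between 0.014 and 0.026 m and angle between the z axis of elbow and the z axis of bin_elbows, either way round below 0.15 rad and x of tee in the frame of bin_tees between -0.105 and 0.02 m and y of tee in the frame of bin_tees between -0.068 and 0.068 m and z of tee in the frame of bin_tees between 0.014 and 0.026 m and angle between the z axis of tee and the z axis of bin_tees, either way round below 0.15 rad and x of cross in the frame of bin_crosses between -0.105 and 0.02 m and y of cross in the frame of bin_crosses between -0.068 and 0.068 m and z of cross in the frame of bin_crosses between 0.014 and 0.026 m and angle between the z axis of cross and the z axis of bin_crosses, either way round below 0.15 rad and linear speed of each of flange_four, flange_three, elbow, tee, cross below 0.02 m/s); the robot touches nothing.
It fails at once if the flange four is in the air more than 10 cm above the bench without being held (thrown or dropped) (height (world z) of flange_four above 0.1 m and contact force between the fingers and flange_four below 0.01 N).
It fails at once if the flange three is in the air more than 10 cm above the bench without being held (thrown or dropped) (height (world z) of flange_three above 0.1 m and contact force between the fingers and flange_three below 0.01 N).
It fails at once if the elbow is in the air more than 10 cm above the bench without being held (thrown or dropped) (height (world z) of elbow above 0.1 m and contact force between the fingers and elbow below 0.01 N).
It fails at once if the tee is in the air more than 10 cm above the bench without being held (thrown or dropped) (height (world z) of tee above 0.1 m and contact force between the fingers and tee below 0.01 N).
It fails at once if the cross is in the air more than 10 cm above the bench without being held (thrown or dropped) (height (world z) of cross above 0.1 m and contact force between the fingers and cross below 0.01 N).
It also fails if it takes over 104 s, if anything falls off the work surface, if the arm or the gripper's body presses on something with over 40 N, if the wrist force passes 120 N, or if a joint passes its speed limit or range.

ROBOT

A 7-joint arm with a two-finger parallel gripper is mounted at the origin on a cart in front of the work surface, level with it; the furniture and walls round the work are solid. World frame = base frame: x ahead of the robot, y to its left, z up, the work surface at z = 0. Lengths are in m, angles in rad, forces in N, time in s.
With the tool pointing down it reaches from about 0.35 to 0.775 m from the base axis. Payload 3.1 kg.
Tool frame: the origin (TCP) lies at the very end of the fingers, on their centre line; the grasp point (between the pads) lies ctrl.hold_point_z behind it (ctrl.hold_point_z is the distance from the TCP to the grasp point, in m); z points along the fingers, y is the line along which they close (so a half turn about z gives the same grasp; the last joint's range is limited). The gripper opens to 85 mm and grips with 20 to 120 N. Pads are 22 mm wide; open, the fingers measure 114 mm over their backs; the gripper's body (76 mm by 85 mm) begins 54 mm behind the grasp point. The pads swing forward as they close: fully open they stand 13 mm farther back than shut.
Start: joints at [-1.311, 0.311, 0.014, 1.512, -0.004, 1.319, -0.027], TCP at [0.163, 0.525, 0.231] pointing down, gripper open.
Joint ranges: [-2.7, 2.7], [-0.3, 1.91], [-1.27, 1.3], [0.12, 2.57], [-1.44, 4.58], [0.2, 2.03], [-3.05, 3.05]. Speed limits (rad/s): [2.79, 2.79, 3.14, 3.14, 3.14, 3.14, 3.14].

INTERFACE

Orientations are given as [roll, pitch, yaw] about the fixed x, y, z axes, in that order (R = Rz(yaw) Ry(pitch) Rx(roll)).
In Python, from bench import ctrl gives the robot as it stands.
- The arm moves only by the tool servo_tool, never from a script. Its argument "targets" is one flat list of numbers, 6 for each row, row after row: the shift along the tool's x, y, z in m, then the turn, a rotation vector about the tool's x, y, z in rad. In form: [dx, dy, dz, ax, ay, az, dx, dy, dz, ax, ay, az, ...]. A call has 1 to 5 rows; each row is the pose to reach, as a shift and turn from the pose commanded when the call began, along the tool's axes at that moment; what a row does not reach only later rows make up. A row lasts 1/10 s, in which the tool goes at most 50 mm and 8.59 degrees, less where a joint would pass 70% of its speed; a pose out of reach is approached as far as the arm can. A call with a gripper value outside its range is refused whole. "claw" is the opening, from 0 (shut) to 1 (fully open), set as the call begins (left out, the last holds). The fingers move at their own pace and stop on an object; "newtons" is the grip in N (left out, the last holds). Time passes only in rows, so rows that repeat a pose let the fingers close. It gives the time, the measured TCP pose, the force, the opening and the grip force at its end, in the units of the state.
- ctrl.state(): the state, without advancing time (a new reading comes with each control period).
- ctrl.read_camera(name): name is "scene" or "top" or "wrist"; returns (picture, depth): 420x560x3 uint8, red, green, blue; 420x560 float32, m along the optical axis (not along the pixel's ray), 0 where there is no reading.
- ctrl.calibration(name): a dict with "camera_matrix" (3x3 intrinsics, pixels), "xyz" and "attitude" of the camera in the world; the wrist camera has in their place "mount" (4x4, takes a point from camera to tool coordinates, whose origin is the TCP and whose axes are the flange's). Camera axes: x right, y up, looking along -z (the intrinsics and any distortion apply to the point x, -y, -z); pixel columns grow to the right and rows downward; lengths in m; the calibration is good to about 2 mm. A picture is of the moment at which its call begins: read the wrist's pose just before it. calibration takes no time and is no camera call.
- ctrl.close_job(): hands the job in; it is judged then, once.
The state is a dict: "t": time; "joint_positions": joint angles; "joint_vel": joint speeds; "tau": joint torques, N m; "ee_pos": TCP position; "tcp_rot": TCP orientation; "force": force on the tool from outside, world axes, zero at the start; "moment": the same for the moment, N m; "finger_gap": finger opening in m; "finger_force": force on a finger pad.
Only numpy, scipy, OpenCV 4.12 (cv2) and the standard library are available. Lean on these libraries where they do the work, as an engineer would, in place of code of your own. Each camera call takes 0.05 s, during which the arm holds its last target. There are 200 camera calls.

## Working session

There is one attempt and no reset: what is moved stays moved. The work goes in short steps, Python scripts to look and compute and a tool call to move; the robot and the scene stay as the last step left them, time stands still between calls to the robot, and variables do not carry over. Pictures are saved under pics/ and viewed, at most 17 in all, crops included, and the job is handed in when it is done.

Besides the shell and the picture viewer there is one more tool, called after "Call:" as name(argument=value, ...), one argument or row to a line, values as JSON. servo_tool: Moves the arm, as the interface text tells. Its arguments: {"type":"object","properties":{"targets":{"type":"array","items":{"type":"number"}},"claw":{"type":"number"},"newtons":{"type":"number"}},"required":["targets"]}

```bash
ls; mkdir -p pics
python3 - <<'E'
from bench import ctrl
import cv2,numpy as np
print(ctrl.hold_point_z); s=ctrl.state()
for k,v in s.items(): print(k,np.round(v,3))
for n in("scene","top","wrist"):
    p,d=ctrl.read_camera(n); np.savez(f"pics/{n}0.npz",p=p,d=d); cv2.imwrite(f"pics/{n}0.png",p[...,::-1]); print(n,ctrl.calibration(n))
E
```

```text
pics
0.0187
t 0.0
joint_positions [-1.311  0.312  0.014  1.513 -0.004  1.319 -0.027]
joint_vel [-0.001  0.001  0.001  0.001 -0.     0.     0.001]
tau [ 0.0000e+00 -3.7993e+01  1.4600e-01 -2.3059e+01  1.2000e-02  1.4000e-02
  0.0000e+00]
ee_pos [0.163 0.524 0.23 ]
tcp_rot [-3.139  0.     2.84 ]
force [-0.261  0.131  0.769]
moment [ 0.021 -0.022  0.01 ]
finger_force 0.0
finger_gap 0.086
scene {'camera_matrix': array([[506.11858137,   0.        , 277.04595853],
       [  0.        , 506.11858137, 216.43144834],
       [  0.        ,   0.        ,   1.        ]]), 'xyz': array([-0.61832781, -0.6640377 ,  0.74131777]), 'attitude': array([ 1.09845229, -0.02379347, -1.02522246])}
top {'camera_matrix': array([[412.70498649,   0.        , 277.52706741],
       [  0.        , 412.70498649, 210.05957345],
       [  0.        ,   0.        ,   1.        ]]), 'xyz': array([0.32929798, 0.02944996, 1.30037128]), 'attitude': array([ 0.15027389, -0.00913847, -1.54651083])}
wrist {'camera_matrix': array([[291.92311235,   0.        , 279.00686182],
       [  0.        , 291.92311235, 207.23663972],
       [  0.        ,   0.        ,   1.        ]]), 'mount': array([[ 4.80536363e-04,  9.61383033e-01,  2.75213433e-01,
         7.06539857e-02],
       [ 9.99999866e-01, -4.09567895e-04, -3.15335894e-04,
         7.92337402e-04],
       [-1.90439992e-04,  2.75213548e-01, -9.61383101e-01,
        -1.41697479e-01],
       [ 0.00000000e+00,  0.00000000e+00,  0.00000000e+00,
         1.00000000e+00]])}
```

View pics/top0.png

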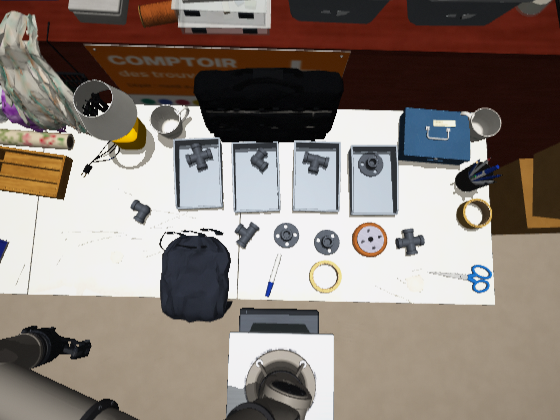

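View pics/scene0.png

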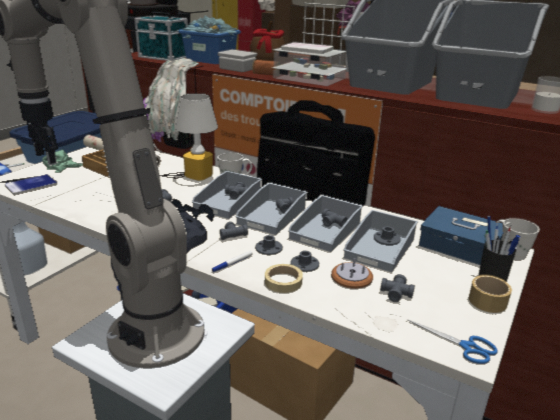

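```bash
cat > h.py <<'E'
import numpy as np, cv2
from scipy.spatial.transform import Rotation as R
from bench import ctrl
def campose(name,s):
    c=ctrl.calibration(name)
    if name!="wrist": return R.from_euler('xyz',c['attitude']).as_matrix(),np.array(c['xyz']),c['camera_matrix']
    Rt=R.from_euler('xyz',s['tcp_rot']).as_matrix(); M=c['mount']
    return Rt@M[:3,:3],Rt@M[:3,3]+s['ee_pos'],c['camera_matrix']
def cloud(d,pose):
    Rm,t,K=pose; v,u=np.indices(d.shape)
    P=np.stack([(u-K[0,2])/K[0,0]*d,-(v-K[1,2])/K[1,1]*d,-d],-1)@Rm.T+t
    P[d<=0]=np.nan; return P
def project(X,pose):
    Rm,t,K=pose; c=(np.asarray(X)-t)@Rm
    return np.stack([K[0,2]-K[0,0]*c[...,0]/c[...,2],K[1,2]+K[1,1]*c[...,1]/c[...,2]],-1)
def shot(name,tag):
    s=ctrl.state(); p,d=ctrl.read_camera(name)
    cv2.imwrite(f"pics/{tag}.png",p[...,::-1]); po=campose(name,s)
    np.savez(f"pics/{tag}.npz",p=p,d=d,R=po[0],t=po[1],K=po[2])
    return p,d,po
def load(tag):
    z=np.load(f"pics/{tag}.npz"); return z['p'],z['d'],(z['R'],z['t'],z['K'])
def go(x,y,z,yaw,s=None):
    """tool-axes shift+turn from the measured pose to TCP x,y,z pointing down with yaw"""
    s=s or ctrl.state(); R0=R.from_euler('xyz',s['tcp_rot']); R1=R.from_euler('xyz',[np.pi,0,yaw])
    return np.round(np.r_[R0.inv().apply(np.array([x,y,z])-s['ee_pos']),(R0.inv()*R1).as_rotvec()],4)
E
python3 - <<'E'
from h import *
for n in("top","scene"):
    z=np.load(f"pics/{n}0.npz");p,d=z['p'],z['d'];po=campose(n,None);P=cloud(d,po)
    g=p.max(-1).astype(int)
    bench=(g>200)&(abs(P[...,2])<.03)&(P[...,0]<.8)&(P[...,0]>.3)
    print(n,"bench z",np.nanmedian(P[bench][:,2]))
    m=((P[...,2]>.004)&(P[...,2]<.075)&(P[...,0]>.3)&(P[...,0]<.85)&(abs(P[...,1])<.8)).astype(np.uint8)
    k,l,st,c=cv2.connectedComponentsWithStats(m)
    for i in range(1,k):
        if st[i,4]>60:
            Q=P[l==i]; print(st[i],np.round(Q.min(0),3),np.round(Q.max(0),3),np.round(Q.mean(0),3),p[l==i].mean(0).astype(int))
E
```

```text
top bench z 0.0007008840898923285
[ 160  107  182  107 6132] [ 0.512 -0.179  0.004] [0.833 0.411 0.075] [0.655 0.102 0.028] [129 135 141]
[153 108  26  25 476] [0.756 0.342 0.004] [0.827 0.417 0.075] [0.803 0.389 0.033] [139 137 133]
[ 348  108  139  110 5799] [ 0.51  -0.622  0.004] [ 0.85  -0.2    0.075] [ 0.715 -0.393  0.049] [ 85 106 126]
[472 112  25  24 444] [ 0.771 -0.653  0.004] [ 0.844 -0.585  0.075] [ 0.818 -0.632  0.04 ] [118 115 109]
[113 120  34  32 322] [0.706 0.455 0.004] [0.793 0.561 0.075] [0.731 0.478 0.04 ] [73 55 11]
[ 31 132  44  20 671] [0.699 0.686 0.004] [0.764 0.8   0.056] [0.723 0.736 0.041] [158 141 120]
[  25  151   49   50 1541] [0.54  0.683 0.004] [0.688 0.8   0.055] [0.616 0.741 0.023] [138  97  41]
[ 81 159  14  19  86] [0.616 0.617 0.004] [0.677 0.653 0.017] [0.641 0.633 0.011] [74 72 69]
[469 165  20  19 168] [ 0.615 -0.62   0.006] [ 0.672 -0.563  0.075] [ 0.645 -0.597  0.054] [45 50 60]
[455 167  22  26 234] [ 0.598 -0.594  0.004] [ 0.682 -0.543  0.075] [ 0.623 -0.556  0.04 ] [25 25 24]
[244 180  16  14  61] [0.578 0.084 0.004] [0.621 0.131 0.012] [0
[... 1798 characters left out ...]
 131] [ 0.825 -0.648  0.055] [ 0.85  -0.577  0.075] [ 0.841 -0.613  0.067] [120 118 113]
[256 235  27  20 349] [ 0.405 -0.049  0.004] [0.488 0.029 0.036] [ 0.442 -0.014  0.014] [79 81 84]
[515 237  22  24 277] [ 0.758 -0.657  0.004] [ 0.806 -0.618  0.075] [ 0.775 -0.636  0.042] [112 110 105]
[224 251  29  16 146] [0.3   0.005 0.004] [0.39  0.055 0.018] [0.342 0.02  0.012] [178 178 176]
[265 250  55  41 814] [ 0.3   -0.181  0.004] [ 0.47  -0.083  0.037] [ 0.381 -0.136  0.017] [113 107  94]
[380 274  36  28 601] [ 0.392 -0.436  0.004] [ 0.479 -0.356  0.037] [ 0.428 -0.397  0.024] [78 80 83]
[410 320  88  43 593] [ 0.3   -0.65   0.004] [ 0.37  -0.458  0.013] [ 0.335 -0.588  0.007] [106 133 164]
```

Run:
```python
from h import *
print(go(.46,.40,.23,np.pi))
```

```text
[-3.203e-01 -3.080e-02  6.000e-04 -1.800e-03 -2.000e-04 -3.017e-01]
```

Call:
servo_tool(
  targets=[-0.32,-0.031,0,0,0,-0.302,-0.32,-0.031,0,0,0,-0.302,-0.32,-0.031,0,0,0,-0.302,-0.32,-0.031,0,0,0,-0.302,-0.32,-0.031,0,0,0,-0.302],
  claw=1,
)

```text
t: 0.65
ee_pos: [0.3871, 0.4307, 0.231]
tcp_rot: [-3.141, -0.0, -3.141]
force: [-0.1, 1.0, -0.0]
finger_gap: 0.0854
finger_force: 0.0
```

Run:
```python
from h import *
s=ctrl.state(); print(s['t'],s['ee_pos'],s['tcp_rot'],s['joint_positions']); print(go(.46,.40,.23,np.pi))
```

```text
0.65 [0.38708433 0.43066519 0.23104311] [-3.14134657e+00 -3.21631571e-04 -3.14092826e+00] [-0.93058488  0.37069876  0.08751334  1.43051661 -0.03259491  1.3421849
  0.72987404]
[-0.0729 -0.0307  0.001  -0.0002 -0.0003  0.0007]
```

Call:
servo_tool(
  targets=[-0.053,-0.02,0,0,0,0,-0.053,-0.02,0,0,0,0,-0.053,-0.02,0,0,0,0],
)

```text
t: 0.95
ee_pos: [0.4408, 0.4096, 0.2305]
tcp_rot: [-3.14, -0.0, 3.136]
force: [-0.7, -0.5, -0.5]
finger_gap: 0.0854
finger_force: 0.0
```

Run:
```python
from h import *
p,d,po=shot("wrist","w1"); P=cloud(d,po); print(ctrl.state()['ee_pos'])
m=((P[...,2]>.005)&(P[...,2]<.06)&(abs(P[...,0]-.5)<.07)&(abs(P[...,1]-.455)<.07))
print(m.sum(),P[m].min(0),P[m].max(0),np.percentile(P[m][:,2],[50,90,97]))
b=(p.min(-1)>200)&(abs(P[...,2])<.02)&(abs(P[...,1]-.4)<.15); print("bench",np.nanmedian(P[b][:,2]))
```

```text
[0.43828437 0.41170714 0.23062496]
1505 [0.47429726 0.42413798 0.00506734] [0.54716552 0.4828874  0.03454478] [0.02876908 0.03239759 0.0333479 ]
bench -0.0011878662836365406
```

View pics/w1.png

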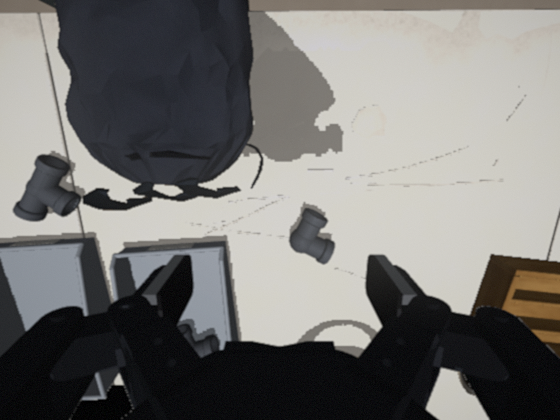

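```bash
cat >> h.py <<'E'
from scipy.optimize import least_squares
def cyl(q,ax,a,b,r):
    """signed distance to capped cylinder along unit ax from a to b, radius r"""
    s=q@ax; rad=np.linalg.norm(q-s[:,None]*ax,axis=1)-r; l=np.maximum(a-s,s-b)
    return np.minimum(np.maximum(rad,l),0)+np.hypot(np.maximum(rad,0),np.maximum(l,0))
X,Y,Z=np.eye(3)
ARMS=dict(elbow=[X,Y],tee=[X,Y,-Y],cross=[X,-X,Y,-Y])
def sdf(kind,q):
    if kind=="flange": D=[cyl(q,Z,0,.007,.04),cyl(q,Z,0,.034,.017)]
    elif kind=="base": D=[cyl(q,Z,0,.02,.042),cyl(q,Z,0,.0185,.055)]
    else: D=[f for a in ARMS[kind] for f in(cyl(q,a,0,.04,.014),cyl(q,a,.03,.04,.017))]
    return np.min(D,0)
def fit(kind,P,xy,rad=.06,zmin=.006,zmax=.05,floor=0):
    m=(np.hypot(P[...,0]-xy[0],P[...,1]-xy[1])<rad)&(P[...,2]>zmin+floor)&(P[...,2]<zmax+floor)
    Q=P[m]; z0=floor+(0 if kind in("flange","base") else .017); best=None
    f=lambda v:sdf(kind,R.from_euler('z',-v[3]).apply(Q-v[:3]))
    for a in ([0] if kind in("flange","base") else np.arange(0,2*np.pi,np.pi/6)):
        r=least_squares(f,[*Q.mean(0)[:2],z0,a],loss='soft_l1',f_scale=.002)
        if best is None or r.cost<best.cost: best=r
    return len(Q),np.round(best.x,4),round(float(np.median(abs(f(best.x)))*1e3),2)
E
python3 - <<'E'
from h import *
p,d,po=load("w1"); P=cloud(d,po)
print("elbow",fit("elbow",P,(.507,.453)))
print("tee",fit("tee",P,(.445,.12)))
for n in("top","scene"):
    z=np.load(f"pics/{n}0.npz");P=cloud(z['d'],campose(n,None))
    for k,c in(("elbow",(.507,.453)),("tee",(.445,.12)),("flange",(.446,-.005)),("flange",(.427,-.133)),("base",(.437,-.265)),("cross",(.434,-.395))):
        try: print(n,k,fit(k,P,c))
        except Exception as e: print(n,k,e)
E
```

```text
elbow (1491, array([0.5175, 0.4389, 0.0166, 1.0959]), 0.75)
tee (2587, array([0.4465, 0.1143, 0.0163, 0.9594]), 0.49)
top elbow (287, array([0.5139, 0.4382, 0.0179, 1.1226]), 1.44)
top tee (347, array([0.4418, 0.1149, 0.0179, 0.9507]), 1.35)
top flange (377, array([ 4.4540000e-01, -4.9000000e-03,  1.8000000e-03, -7.2568359e+03]), 1.39)
top flange (388, array([ 4.23100e-01, -1.32600e-01,  1.60000e-03,  1.51659e+01]), 1.64)
top base (968, array([ 4.392000e-01, -2.686000e-01, -5.000000e-04, -2.666339e+02]), 1.85)
top cross (453, array([ 0.4344, -0.3913,  0.0178,  3.2915]), 1.24)
scene elbow (85, array([0.5368, 0.4526, 0.0179, 2.2024]), 1.57)
scene tee (339, array([0.4462, 0.1115, 0.0171, 0.9478]), 1.56)
scene flange (281, array([ 4.49200e-01, -9.50000e-03,  2.00000e-04, -1.10522e+01]), 0.97)
scene flange (328, array([ 4.29400e-01, -1.36700e-01,  5.00000e-04, -5.19718e+01]), 1.07)
scene base (834, array([ 4.44000e-01, -2.69600e-01, -4.00000e-04,  5.25085e+01]), 1.46)
scene cross (590, array([ 0.4384, -0.3939,  0.0172,  0.1542]), 1.14)
```

Call:
servo_tool(
  targets=[-0.047,0.043,0.05,0,0,0.12,-0.047,0.043,0.09,0,0,0.24,-0.047,0.043,0.14,0,0,0.36,-0.047,0.043,0.14,0,0,0.475,-0.047,0.043,0.14,0,0,0.475],
  claw=0.9,
  newtons=60,
)

```text
t: 1.5
ee_pos: [0.4803, 0.4555, 0.0869]
tcp_rot: [-3.134, -0.005, 2.671]
force: [-0.7, -0.6, 0.1]
finger_gap: 0.0768
finger_force: 0.0
```

Run:
```python
from h import *
p,d,po=shot("wrist","w2"); P=cloud(d,po); print(ctrl.state()['ee_pos'])
n,e,r=fit("elbow",P,(.507,.453)); print(n,e,r)
for a in(0,np.pi/2):
    g=e[:2]+.033*np.array([np.cos(e[3]+a),np.sin(e[3]+a)]); print(g,go(*g,.003,e[3]+np.pi/2))
```

```text
[0.48225459 0.45647666 0.08993543]
3941 [0.5175 0.4388 0.0166 1.0992] 0.61
[0.5324922  0.46819786] [-0.0398  0.0334  0.0867 -0.0026 -0.0027  0.0031]
[0.48810214 0.4537922 ] [-0.0067  0.0005  0.0869 -0.0026 -0.0027  0.0031]
```

Call:
servo_tool(
  targets=[-0.003,0,0.04,0,0,0,-0.003,0,0.055,0,0,0,-0.003,0,0.055,0,0,0,-0.003,0,0.055,0,0,0],
)

```text
t: 1.95
ee_pos: [0.4884, 0.4545, 0.0379]
tcp_rot: [3.14, 0.0, 2.668]
force: [-0.3, 0.9, 0.8]
finger_gap: 0.077
finger_force: 0.0
```

Run:
```python
from h import *
s=ctrl.state(); print(s['ee_pos'],s['tcp_rot'],go(.4881,.4538,.003,1.0992+np.pi/2))
```

```text
[0.48835771 0.45453996 0.03788249] [3.13951044e+00 1.98795273e-05 2.66831191e+00] [-0.0001 -0.0008  0.0349  0.0021  0.     -0.0017]
```

Call:
servo_tool(
  targets=[0,-0.001,0.02,0,0,0,0,-0.001,0.033,0,0,0,0,-0.001,0.033,0,0,0],
)

```text
t: 2.25
ee_pos: [0.4867, 0.4519, 0.0023]
tcp_rot: [-3.139, -0.001, 2.667]
force: [0.3, -0.2, -0.3]
finger_gap: 0.0767
finger_force: 0.0
```

Call:
servo_tool(
  targets=[0,0,0,0,0,0,0,0,0,0,0,0,0,0,0,0,0,0,0,0,0,0,0,0],
  claw=0,
)

```text
t: 2.65
ee_pos: [0.4885, 0.4531, 0.0047]
tcp_rot: [3.14, 0.001, 2.667]
force: [-0.2, -0.3, 3.7]
finger_gap: 0.0313
finger_force: 59.1
```

Run:
```python
from h import *
for n in("top","scene"):
    z=np.load(f"pics/{n}0.npz");P=cloud(z['d'],campose(n,None)).reshape(-1,3)
    # back/side rims: z 0.052-0.066
    q=P[(P[:,2]>.052)&(P[:,2]<.067)&(P[:,0]>.62)&(P[:,0]<.70)&(P[:,1]<.35)&(P[:,1]>-.4)]
    h,e=np.histogram(q[:,1],bins=np.arange(-.4,.35,.006)); print(n,[(round(e[i]+.003,3),h[i]) for i in range(len(h)) if h[i]>2])
    f=P[(P[:,2]>.018)&(P[:,2]<.03)&(P[:,0]>.49)&(P[:,0]<.54)&(P[:,1]<.33)&(P[:,1]>-.4)]
    for a,b in((.2,.33),(.03,.18),(-.16,0),(-.35,-.2)):
        g=f[(f[:,1]>a)&(f[:,1]<b)]; print(len(g),np.round(np.percentile(g[:,0],[2,50,98]),3),np.round([g[:,1].min(),g[:,1].max()],3))
print(ctrl.state())
```

```text
top [(np.float64(-0.391), np.int64(3)), (np.float64(-0.385), np.int64(4)), (np.float64(-0.379), np.int64(3)), (np.float64(-0.343), np.int64(45)), (np.float64(-0.337), np.int64(5)), (np.float64(-0.205), np.int64(32)), (np.float64(-0.199), np.int64(20)), (np.float64(-0.169), np.int64(22)), (np.float64(-0.163), np.int64(34)), (np.float64(-0.031), np.int64(5)), (np.float64(-0.025), np.int64(44)), (np.float64(0.023), np.int64(26)), (np.float64(0.029), np.int64(22)), (np.float64(0.161), np.int64(18)), (np.float64(0.167), np.int64(34)), (np.float64(0.203), np.int64(23)), (np.float64(0.209), np.int64(22)), (np.float64(0.341), np.int64(16))]
61 [0.518 0.525 0.53 ] [0.202 0.329]
64 [0.513 0.518 0.532] [0.03  0.158]
58 [0.522 0.524 0.527] [-0.16  -0.026]
71 [0.514 0.518 0.538] [-0.348 -0.207]
scene [(np.float64(-0.397), np.int64(7)), (np.float64(-0.391), np.int64(3)), (np.float64(-0.385), np.int64(7)), (np.float64(-0.379), np.int64(4)), (np.float64(-0.349), np.int64(30)), (np.float64(-0.343), np.int64(5)), (np.float64(-0.211), np.int64(29)), (np.float64(-0.205), np.int64(15)), (np.float64(-0.17
[... 597 characters left out ...]
65, 'joint_positions': array([-0.88608254,  0.7385361 ,  0.1816231 ,  1.42866681, -0.14651868,
        0.98562059,  0.42599007]), 'joint_vel': array([ 0.00129303, -0.0008671 , -0.00127097,  0.00094957, -0.00131329,
       -0.0023949 , -0.00107963]), 'tau': array([ 3.56102083e-02, -4.99272394e+01,  2.83628002e+00, -1.88759744e+01,
        2.57351127e-02, -2.73341434e-01,  1.78852910e-02]), 'ee_pos': array([0.48848746, 0.45314608, 0.00470609]), 'tcp_rot': array([3.13969894e+00, 5.67724281e-04, 2.66680413e+00]), 'force': array([-0.24100967, -0.30660749,  3.71837093]), 'moment': array([-0.10317206,  0.13112579, -0.00903338]), 'finger_force': 59.059011340141296, 'finger_gap': 0.03128437912078072}
```

Call:
servo_tool(
  targets=[0,0,-0.04,0,0,0,0,0,-0.08,0,0,0,-0.03,-0.036,-0.1,0,0,0,-0.06,-0.073,-0.1,0,0,0,-0.09,-0.11,-0.1,0,0,0],
)

```text
t: 3.15
ee_pos: [0.5184, 0.3124, 0.1045]
tcp_rot: [3.14, 0.002, 2.668]
force: [1.2, -1.0, -0.8]
finger_gap: 0.0313
finger_force: 59.9
```

Call:
servo_tool(
  targets=[-0.03,-0.037,0,0,0,0,-0.06,-0.073,0,0,0,0,-0.09,-0.11,0,0,0,0,-0.12,-0.146,0,0,0,0,-0.139,-0.169,0,0,0,0],
)

```text
t: 3.65
ee_pos: [0.5644, 0.094, 0.1034]
tcp_rot: [-3.139, 0.002, 2.662]
force: [-0.9, -0.6, -1.7]
finger_gap: 0.0317
finger_force: 59.9
```

Call:
servo_tool(
  targets=[0,0,0,0,0,0,0,0,0,0,0,0],
)

```text
t: 3.85
ee_pos: [0.5638, 0.0987, 0.1031]
tcp_rot: [3.142, -0.001, 2.664]
force: [-0.3, 1.1, -1.2]
finger_gap: 0.0318
finger_force: 59.9
```

Run:
```python
from h import *
p,d,po=shot("wrist","w3");print(go(.564,.10,.012,2.667))
```

```text
[-0.0009 -0.0006  0.0911  0.0008 -0.0013  0.0004]
```

View pics/w3.png

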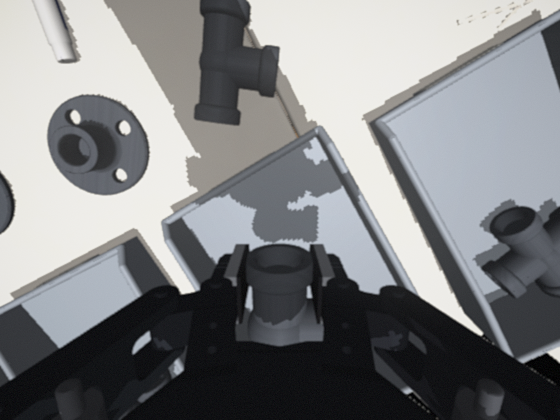

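Call:
servo_tool(
  targets=[0,0,0.045,0,0,0,0,0,0.08,0,0,0,0,0,0.09,0,0,0,0,0,0.0945,0,0,0,0,0,0.0945,0,0,0],
)

```text
t: 4.4
ee_pos: [0.5647, 0.101, 0.0095]
tcp_rot: [3.14, 0.001, 2.669]
force: [0.0, -0.5, -1.4]
finger_gap: 0.0314
finger_force: 59.9
```

Call:
servo_tool(
  targets=[0,0,0,0,0,0,0,0,0,0,0,0,0,0,0,0,0,0],
  claw=0.6,
)

```text
t: 4.7
ee_pos: [0.5655, 0.0999, 0.0104]
tcp_rot: [3.139, 0.003, 2.667]
force: [-0.1, -0.7, -0.3]
finger_gap: 0.0515
finger_force: 0.0
```

Call:
servo_tool(
  targets=[0,0,-0.04,0,0,0,0,0,-0.08,0,0,0,0,0,-0.12,0,0,0,0,0,-0.13,0,0,0,0,0,-0.13,0,0,0],
)

```text
t: 5.2
ee_pos: [0.566, 0.0999, 0.1417]
tcp_rot: [3.137, 0.005, 2.667]
force: [0.7, -0.4, 0.2]
finger_gap: 0.0508
finger_force: 0.0
```

Run:
```python
from h import *
p,d,po=shot("wrist","w4"); P=cloud(d,po)
print("tee",fit("tee",P,(.4465,.1143))); print("fl",fit("flange",P,(.447,-.006)))
Q=P[(P[...,0]>.53)&(P[...,0]<.64)&(P[...,1]>.03)&(P[...,1]<.16)]; print(Q[:,2].min(),np.percentile(Q[:,2],[1,10,50]))
try: print("elbow",fit("elbow",P,(.59,.10),rad=.06,zmin=.01,zmax=.04,floor=.003))
except Exception as e: print(e)
s=ctrl.state(); print(s['ee_pos'])
n,t,r=fit("tee",P,(.4465,.1143))
```

```text
tee (5230, array([0.4464, 0.1138, 0.0162, 0.9601]), 0.41)
fl (3890, array([ 4.5120000e-01, -4.0000000e-03, -6.0000000e-04, -1.0636306e+03]), 0.57)
-0.41522412635416095 [0.00112796 0.00236769 0.21468328]
elbow (2734, array([0.5941, 0.0874, 0.0195, 1.116 ]), 0.59)
[0.5643294  0.09975245 0.13941771]
```

View pics/w4.png

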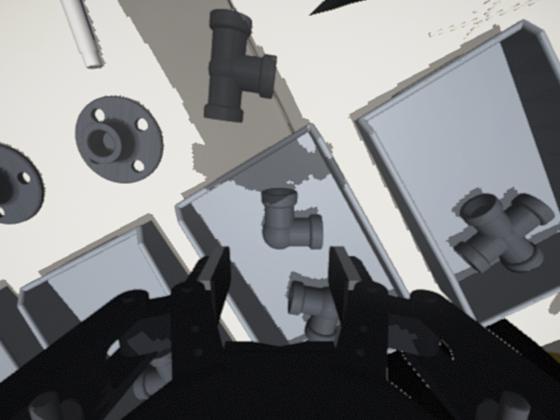

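Run:
```python
from h import *
th=.960; ax=np.array([np.cos(th),np.sin(th)]); o=np.array([.4464,.1138])
for tag in("w1","w3","w4"):
    p,d,po=load(tag); P=cloud(d,po).reshape(-1,3); P=P[np.isfinite(P[:,0])]
    for nm,sg in(("A",1),("B",-1)):
        ar=sg*np.array([-ax[1],ax[0]]); q=P[:,:2]-(o+.033*ar); u=q@ax; v=q@ar
        for side in(1,-1):
            m=(abs(v)<.014)&(side*u>.020)&(side*u<.048)&(P[:,2]<.09); print(tag,nm,side,m.sum(),np.round(np.percentile(P[m,2],[50,95,100]),3) if m.sum() else '')
print(go(.4194,.1327,.1,th+np.pi/2),go(.4734,.0949,.1,th+np.pi/2))
```

```text
w1 A 1 440 [-0.001 -0.     0.001]
w1 A -1 426 [-0.001  0.     0.001]
w1 B 1 312 [-0.001  0.     0.002]
w1 B -1 341 [-0.001  0.     0.001]
w3 A 1 1543 [-0.001 -0.     0.002]
w3 A -1 1309 [-0.001  0.     0.002]
w3 B 1 1245 [-0.001  0.     0.001]
w3 B -1 1253 [-0.001  0.     0.001]
w4 A 1 1136 [-0.001 -0.     0.001]
w4 A -1 1178 [-0.001  0.     0.001]
w4 B 1 940 [-0.001  0.     0.001]
w4 B -1 950 [-0.001  0.     0.001]
[ 0.144  -0.037   0.0392  0.0013  0.0011  0.136 ] [ 0.0787 -0.0459  0.0393  0.0013  0.0011  0.136 ]
```

Call:
servo_tool(
  targets=[0.04,-0.023,0.02,0,0,0.07,0.079,-0.046,0.04,0,0,0.136,0.079,-0.046,0.085,0,0,0.136,0.079,-0.046,0.1,0,0,0.136,0.079,-0.046,0.1,0,0,0.136],
)

```text
t: 5.75
ee_pos: [0.4677, 0.094, 0.0347]
tcp_rot: [-3.133, -0.007, 2.531]
force: [-0.8, -0.6, 0.1]
finger_gap: 0.051
finger_force: 0.0
```

Run:
```python
from h import *
p,d,po=shot("wrist","w5"); P=cloud(d,po); print(ctrl.state()['ee_pos'])
n,e,r=fit("tee",P,(.4464,.1138)); print(n,e,r)
g=e[:2]-.033*np.array([-np.sin(e[3]),np.cos(e[3])]); print(g,go(*g,.004,e[3]+np.pi/2))
```

```text
[0.47014848 0.09431464 0.03652992]
11366 [0.4458 0.1137 0.0163 0.9432] 0.46
[0.47251156 0.09432237] [-0.0021  0.0015  0.0325 -0.0048 -0.0036  0.0168]
```

Call:
servo_tool(
  targets=[0,0,0.02,0,0,0,0,0,0.035,0,0,0,0,0,0.035,0,0,0],
)

```text
t: 6.1
ee_pos: [0.4718, 0.0946, 0.0027]
tcp_rot: [-3.139, -0.002, 2.531]
force: [-0.5, -0.2, -0.8]
finger_gap: 0.051
finger_force: 0.0
```

Call:
servo_tool(
  targets=[0,0,0,0,0,0,0,0,0,0,0,0,0,0,0,0,0,0,0,0,0,0,0,0],
  claw=0,
)

```text
t: 6.5
ee_pos: [0.474, 0.0951, 0.0049]
tcp_rot: [3.14, 0.002, 2.531]
force: [0.7, 0.0, 4.1]
finger_gap: 0.0313
finger_force: 59.3
```

Run:
```python
from h import *
print(go(.612,-.107,.11,np.pi))
```

```text
[-0.2291 -0.0862 -0.1048  0.0014  0.0025 -0.6108]
```

Call:
servo_tool(
  targets=[0,0,-0.045,0,0,0,0,0,-0.09,0,0,0,-0.04,-0.015,-0.105,0,0,-0.12,-0.085,-0.032,-0.105,0,0,-0.24,-0.13,-0.049,-0.105,0,0,-0.37],
)

```text
t: 7.0
ee_pos: [0.5523, -0.02, 0.11]
tcp_rot: [3.14, 0.002, 2.909]
force: [-0.1, 0.1, -1.8]
finger_gap: 0.0316
finger_force: 60.1
```

Run:
```python
from h import *
print(ctrl.state()['finger_force'],go(.612,-.107,.11,np.pi))
```

```text
60.07774114608765 [-0.0782 -0.0708  0.      0.001   0.0022 -0.233 ]
```

Call:
servo_tool(
  targets=[-0.035,-0.03,0,0,0,-0.12,-0.076,-0.068,0,0,0,-0.238,-0.076,-0.068,0,0,0,-0.238,-0.076,-0.068,0,0,0,-0.238,-0.076,-0.068,0,0,0,-0.238],
)

```text
t: 7.5
ee_pos: [0.6078, -0.1021, 0.1081]
tcp_rot: [3.14, -0.002, 3.139]
force: [-0.5, 0.2, -0.9]
finger_gap: 0.0312
finger_force: 60.1
```

Run:
```python
from h import *
p,d,po=shot("wrist","w6");print(go(.612,-.107,.0075,np.pi))
```

```text
[-0.0042 -0.006   0.1008  0.0023 -0.0015 -0.0005]
```

View pics/w6.png

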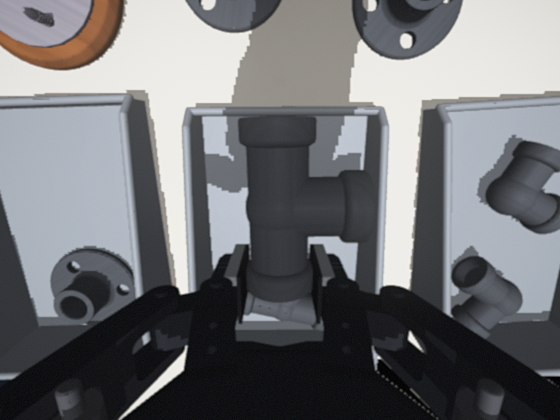

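Call:
servo_tool(
  targets=[-0.003,-0.004,0.045,0,0,0,-0.003,-0.004,0.085,0,0,0,-0.003,-0.004,0.096,0,0,0,-0.003,-0.004,0.1005,0,0,0,-0.003,-0.004,0.1005,0,0,0],
)

```text
t: 8.05
ee_pos: [0.6118, -0.1061, 0.0092]
tcp_rot: [3.141, 0.0, 3.141]
force: [-0.7, 0.5, -2.6]
finger_gap: 0.0315
finger_force: 60.2
```

Call:
servo_tool(
  targets=[0,0,0,0,0,0,0,0,0,0,0,0,0,0,0,0,0,0],
  claw=0.6,
)

```text
t: 8.35
ee_pos: [0.6128, -0.1079, 0.0096]
tcp_rot: [-3.141, 0.003, 3.139]
force: [0.3, 1.0, -0.5]
finger_gap: 0.0512
finger_force: 0.0
```

Call:
servo_tool(
  targets=[0,0,-0.04,0,0,0,0,0,-0.08,0,0,0,0,0,-0.12,0,0,0,0.04,0,-0.14,0,0,0,0.08,0,-0.15,0,0,0],
)

```text
t: 8.85
ee_pos: [0.5335, -0.1083, 0.1617]
tcp_rot: [-3.14, 0.007, 3.139]
force: [-0.7, 0.5, -0.4]
finger_gap: 0.0512
finger_force: 0.0
```

Run:
```python
from h import *
print(go(.40,-.20,.19,np.pi))
```

```text
[ 0.1331 -0.0921 -0.0291 -0.0014  0.0071 -0.0023]
```

Call:
servo_tool(
  targets=[0.045,-0.01,-0.02,0,0,0,0.083,-0.022,-0.03,0,0,0,0.083,-0.022,-0.03,0,0,0,0.083,-0.022,-0.03,0,0,0,0.083,-0.022,-0.03,0,0,0],
)

```text
t: 9.35
ee_pos: [0.4497, -0.129, 0.1885]
tcp_rot: [3.141, 0.001, 3.14]
force: [0.0, 0.5, -0.2]
finger_gap: 0.0512
finger_force: 0.0
```

Call:
servo_tool(
  targets=[0,0,0,0,0,0,0,0,0,0,0,0],
)

```text
t: 9.55
ee_pos: [0.4493, -0.129, 0.1878]
tcp_rot: [-3.141, -0.001, 3.14]
force: [-0.3, 0.8, 0.2]
finger_gap: 0.0512
finger_force: 0.0
```

Run:
```python
from h import *
p,d,po=shot("wrist","w7"); P=cloud(d,po); print(ctrl.state()['ee_pos'],ctrl.state()['tcp_rot'])
for k,c in(("flange",(.449,-.006)),("flange",(.428,-.135)),("base",(.441,-.269)),("cross",(.437,-.393))): print(k,fit(k,P,c))
print("tee",fit("tee",P,(.585,-.1),rad=.06,zmin=.008,zmax=.042,floor=.003))
```

```text
[ 0.44914199 -0.12907871  0.18778834] [-3.14152086e+00 -8.92399297e-04  3.13983640e+00]
flange (2568, array([ 4.486000e-01, -9.000000e-03, -5.000000e-04, -3.515904e+02]), 0.5)
flange (2728, array([ 4.252e-01, -1.333e-01, -2.000e-04,  4.459e-01]), 0.67)
base (7528, array([ 4.4350e-01, -2.6970e-01, -1.4000e-03,  1.3311e+01]), 1.09)
cross (4027, array([ 0.4382, -0.3917,  0.0163,  0.1565]), 0.47)
tee (2448, array([ 0.5778, -0.1052,  0.0193,  1.554 ]), 0.72)
```

View pics/w7.png

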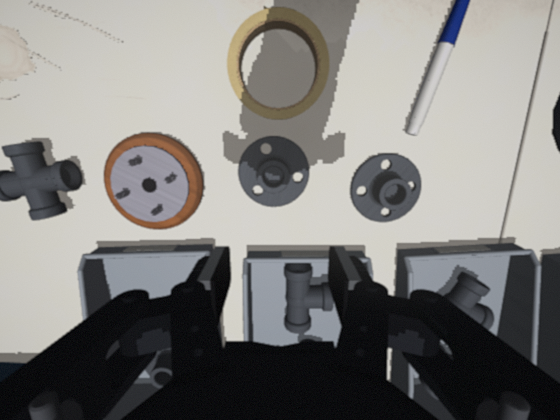

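Call:
servo_tool(
  targets=[0.024,-0.005,0.045,0,0,0,0.024,-0.005,0.09,0,0,0,0.024,-0.005,0.12,0,0,0,0.024,-0.005,0.12,0,0,0,0.024,-0.005,0.12,0,0,0],
)

```text
t: 10.1
ee_pos: [0.4251, -0.1345, 0.0685]
tcp_rot: [-3.141, -0.0, 3.139]
force: [0.4, -0.5, 0.6]
finger_gap: 0.0513
finger_force: 0.0
```

Run:
```python
from h import *
p,d,po=shot("wrist","w8"); P=cloud(d,po)
n,e,r=fit("flange",P,(.4255,-.134));print(n,e,r,go(e[0],e[1],.012,np.pi))
```

```text
6455 [ 4.24700e-01 -1.33800e-01 -2.00000e-04 -4.55447e+01] 0.7 [ 0.0017  0.001   0.0576 -0.0008  0.0025 -0.0024]
```

View pics/w8.png

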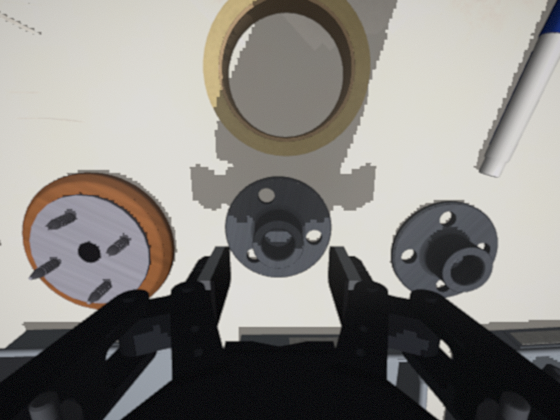

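Call:
servo_tool(
  targets=[0.001,0,0.03,0,0,0,0.001,0,0.055,0,0,0,0.001,0,0.055,0,0,0],
)

```text
t: 10.45
ee_pos: [0.4231, -0.134, 0.0128]
tcp_rot: [3.141, -0.002, 3.139]
force: [-0.8, 0.2, -0.4]
finger_gap: 0.0514
finger_force: 0.0
```

Call:
servo_tool(
  targets=[0,0,0,0,0,0,0,0,0,0,0,0,0,0,0,0,0,0,0,0,0,0,0,0],
  claw=0,
)

```text
t: 10.85
ee_pos: [0.4257, -0.135, 0.0155]
tcp_rot: [-3.141, 0.004, 3.139]
force: [-0.8, 0.6, 8.1]
finger_gap: 0.032
finger_force: 59.8
```

Call:
servo_tool(
  targets=[0,0,-0.04,0,0,0,0,0,-0.08,0,0,0,-0.03,-0.028,-0.09,0,0,0,-0.06,-0.056,-0.09,0,0,0,-0.09,-0.084,-0.09,0,0,0],
)

```text
t: 11.35
ee_pos: [0.5153, -0.2194, 0.1053]
tcp_rot: [-3.141, 0.004, 3.14]
force: [-0.0, 0.2, -2.5]
finger_gap: 0.0317
finger_force: 60.4
```

Call:
servo_tool(
  targets=[-0.03,-0.028,0,0,0,0,-0.062,-0.057,0,0,0,0,-0.062,-0.057,0,0,0,0,-0.062,-0.057,0,0,0,0],
)

```text
t: 11.75
ee_pos: [0.575, -0.2764, 0.1028]
tcp_rot: [3.141, -0.001, 3.138]
force: [0.1, 0.6, -1.3]
finger_gap: 0.0315
finger_force: 60.5
```

Run:
```python
from h import *
p,d,po=shot("wrist","w9");print(ctrl.state()['ee_pos'],go(.577,-.2745,.0155,np.pi))
```

```text
[ 0.57460727 -0.27517366  0.10302201] [-0.0025  0.0006  0.0875  0.0011 -0.0013 -0.0028]
```

View pics/w9.png

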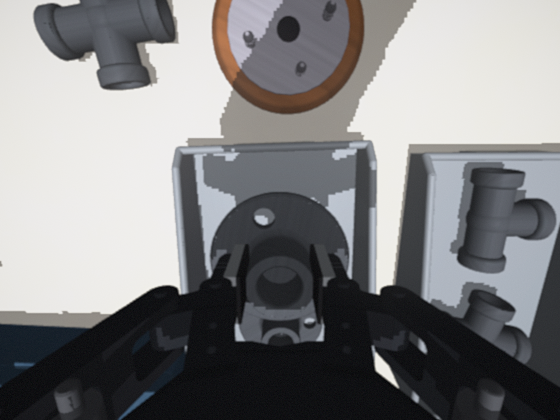

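Call:
servo_tool(
  targets=[-0.002,0,0.04,0,0,0,-0.002,0,0.07,0,0,0,-0.002,0,0.08,0,0,0,-0.002,0,0.0855,0,0,0,-0.002,0,0.0855,0,0,0],
)

```text
t: 12.3
ee_pos: [0.5773, -0.2749, 0.0196]
tcp_rot: [3.141, 0.001, 3.14]
force: [1.0, -0.5, -1.7]
finger_gap: 0.0319
finger_force: 60.4
```

Call:
servo_tool(
  targets=[0,0,0,0,0,0,0,0,0,0,0,0,0,0,0,0,0,0],
  claw=0.6,
)

```text
t: 12.6
ee_pos: [0.5782, -0.2763, 0.0192]
tcp_rot: [-3.14, 0.003, 3.139]
force: [-0.2, -0.4, -0.2]
finger_gap: 0.0514
finger_force: 0.0
```

Call:
servo_tool(
  targets=[0,0,-0.04,0,0,0,0,0,-0.08,0,0,0,0,0,-0.12,0,0,0,0.04,0.03,-0.13,0,0,0,0.07,0.06,-0.14,0,0,0],
)

```text
t: 13.1
ee_pos: [0.5074, -0.2172, 0.16]
tcp_rot: [-3.139, 0.004, 3.136]
force: [0.1, 0.6, 0.1]
finger_gap: 0.0514
finger_force: 0.0
```

Call:
servo_tool(
  targets=[0.035,-0.035,0,0,0,0,0.057,-0.053,0,0,0,0,0.057,-0.053,0,0,0,0,0.057,-0.053,0,0,0,0,0.057,-0.053,0,0,0,0],
)

```text
t: 13.6
ee_pos: [0.4515, -0.2675, 0.158]
tcp_rot: [3.141, 0.001, 3.141]
force: [0.1, 0.0, -0.3]
finger_gap: 0.0511
finger_force: 0.0
```

Run:
```python
from h import *
p,d,po=shot("wrist","w10");P=cloud(d,po);print(ctrl.state()['ee_pos'],ctrl.state()['tcp_rot'])
print("cross",fit("cross",P,(.438,-.392)));print("base",fit("base",P,(.4435,-.2695),zmax=.023))
print("fl3",fit("flange",P,(.577,-.275),zmin=.008,rad=.045,floor=.003))
```

```text
[ 0.45159182 -0.2673304   0.15784476] [3.14109309e+00 8.95010516e-04 3.14123871e+00]
cross (4619, array([ 0.4381, -0.3917,  0.0162,  4.8682]), 0.39)
base (8731, array([ 4.44200e-01, -2.68200e-01, -1.50000e-03,  4.16156e+01]), 1.11)
fl3 (1139, array([ 5.81900e-01, -2.73800e-01,  1.90000e-03, -5.52791e+01]), 1.17)
```

View pics/w10.png

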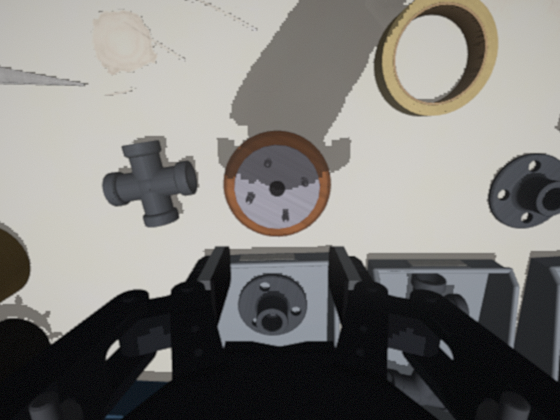

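Run:
```python
from h import *
def studs(tag,c=np.array([.4438,-.269])):
    p,d,po=load(tag);P=cloud(d,po);r=np.hypot(P[...,0]-c[0],P[...,1]-c[1])
    Q=P[(r<.036)&(P[...,2]>.026)&(P[...,2]<.05)]
    # points on 4 cylinders radius 3.5 on circle
    def f(v):
        a=v[2]+np.arange(4)*np.pi/2; C=v[:2]+.0275*np.c_[np.cos(a),np.sin(a)]
        return np.linalg.norm(Q[:,None,:2]-C,axis=2).min(1)-np.where(Q[:,2]<.034,.0035,.0025)
    best=min((least_squares(f,[*c,a],loss='soft_l1',f_scale=.001) for a in np.arange(0,1.57,.26)),key=lambda r:r.cost)
    # plate hole centre / plate rim
    print(tag,len(Q),np.round(best.x,4),np.round(np.degrees(best.x[2]),1),np.median(abs(f(best.x)))*1e3)
for t in("w7","w8","w9","w10"): studs(t)
def holes(tag,c,z=.007):
    p,d,po=load(tag);best=[]
    g=cv2.GaussianBlur(p.max(-1),(3,3),0).astype(np.float32)
    def score(v):
        s=0
        for k in range(4):
            a=v[2]+k*np.pi/2; h=np.array([v[0]+.0275*np.cos(a),v[1]+.0275*np.sin(a),z])
            th=np.arange(0,6.28,.4); 
            i=project(np.r_[[h],h+.003*np.c_[np.cos(th),np.sin(th),0*th]],po); o=project(h+.0085*np.c_[np.cos(th),np.sin(th),0*th],po)
            sm=lambda u:cv2.remap(g,u[:,0].astype(np.float32)[None],u[:,1].astype(np.float32)[None],1).mean()
            s+=min(sm(i)-sm(o),60)
        return s
    b=max((score((c[0]+x,c[1]+y,a)),x,y,a) for x in np.arange(-.005,.0051,.001) for y in np.arange(-.005,.0051,.001) for a in np.arange(0,1.57,.04))
    print(tag,"holes",np.round([b[0],c[0]+b[1],c[1]+b[2],b[3]],4),np.degrees(b[3]))
for t in("w4","w7","w8"): holes(t,(.449,-.007))
```

```text
w7 268 [ 0.4425 -0.2681  0.3036] 17.4 0.3719986213804251
w8 870 [ 0.4423 -0.2683  1.8778] 107.6 0.37728380755709795
w9 440 [ 0.4423 -0.2684  0.3046] 17.5 0.3867449718163757
w10 240 [ 0.4424 -0.2682  0.3065] 17.6 0.3269268872313133
w4 holes [ 1.928589e+02  4.520000e-01 -4.000000e-03  2.000000e-01] 11.459155902616466
w7 holes [ 2.40e+02  4.48e-01 -9.00e-03  1.20e-01] 6.875493541569878
w8 holes [ 2.278138e+02  4.470000e-01 -1.100000e-02  8.000000e-02] 4.583662361046586
```

Call:
servo_tool(
  targets=[-0.008,-0.04,0.02,0,0,-0.05,-0.014,-0.08,0.04,0,0,-0.11,-0.019,-0.119,0.06,0,0,-0.156,-0.019,-0.119,0.105,0,0,-0.156,-0.019,-0.119,0.105,0,0,-0.156],
)

```text
t: 14.15
ee_pos: [0.4653, -0.3843, 0.0459]
tcp_rot: [3.131, -0.009, -2.989]
force: [-1.0, 0.6, -0.2]
finger_gap: 0.0515
finger_force: 0.0
```

Call:
servo_tool(
  targets=[0,0,0,0,0,0,0,0,0,0,0,0],
)

```text
t: 14.35
ee_pos: [0.4712, -0.3871, 0.0547]
tcp_rot: [-3.14, 0.003, -2.986]
force: [0.3, -0.2, 1.2]
finger_gap: 0.0513
finger_force: 0.0
```

Run:
```python
from h import *
p,d,po=shot("wrist","w11"); P=cloud(d,po); print(ctrl.state()['ee_pos'],ctrl.state()['tcp_rot'])
n,e,r=fit("cross",P,(.4381,-.3917)); print(n,e,r); a=(e[3]+np.pi/4)%(np.pi/2)-np.pi/4
g=e[:2]+.033*np.array([np.cos(a),np.sin(a)]); print(a,g,go(*g,.0045,a+np.pi))
```

```text
[ 0.47127276 -0.3874645   0.05520618] [-3.1388822   0.00360481 -2.98598731]
10952 [ 0.4378 -0.3918  0.0161  3.2974] 0.35
0.15580734641020744 [ 0.47040026 -0.38667914] [ 0.0009  0.001   0.0507 -0.0027  0.0036 -0.0002]
```

Call:
servo_tool(
  targets=[0,0.001,0.03,0,0,0,0,0.001,0.048,0,0,0,0,0.001,0.048,0,0,0],
)

```text
t: 14.7
ee_pos: [0.4686, -0.3847, 0.0042]
tcp_rot: [3.139, -0.001, -2.987]
force: [-0.4, 0.5, 0.1]
finger_gap: 0.0513
finger_force: 0.0
```

Call:
servo_tool(
  targets=[0,0,0,0,0,0,0,0,0,0,0,0,0,0,0,0,0,0,0,0,0,0,0,0],
  claw=0,
)

```text
t: 15.1
ee_pos: [0.4705, -0.3874, 0.0072]
tcp_rot: [-3.139, 0.003, -2.988]
force: [0.4, 1.5, 5.7]
finger_gap: 0.0315
finger_force: 59.5
```

Call:
servo_tool(
  targets=[0,0,-0.045,0,0,0,0,0,-0.09,0,0,0,0,0,-0.115,0,0,0.08,0,0,-0.115,0,0,0.156,0,0,-0.115,0,0,0.156],
)

```text
t: 15.6
ee_pos: [0.4692, -0.387, 0.1211]
tcp_rot: [-3.14, 0.002, 3.139]
force: [0.9, -0.4, -1.5]
finger_gap: 0.0312
finger_force: 59.9
```

Call:
servo_tool(
  targets=[-0.01,0.046,0,0,0,0,-0.02,0.092,0,0,0,0,-0.03,0.138,0,0,0,0,-0.04,0.184,0,0,0,0,-0.05,0.23,0,0,0,0],
)

```text
t: 16.1
ee_pos: [0.5186, -0.1546, 0.1188]
tcp_rot: [3.141, -0.002, 3.141]
force: [1.1, -0.3, -1.7]
finger_gap: 0.0315
finger_force: 60.0
```

Call:
servo_tool(
  targets=[-0.01,0.046,0,0,0,0,-0.02,0.092,0,0,0,0,-0.03,0.138,0,0,0,0,-0.04,0.184,0,0,0,0,-0.05,0.23,0,0,0,0],
)

```text
t: 16.6
ee_pos: [0.5693, 0.0748, 0.1188]
tcp_rot: [-3.141, -0.002, 3.141]
force: [1.0, -0.3, -1.3]
finger_gap: 0.0313
finger_force: 60.0
```

Run:
```python
from h import *
print(ctrl.state()['ee_pos'],go(.616,.272,.11,np.pi))
```

```text
[0.56925882 0.07482032 0.11875178] [-0.0466  0.1972  0.0085 -0.0006 -0.002  -0.001 ]
```

Call:
servo_tool(
  targets=[-0.011,0.046,0,0,0,0,-0.022,0.092,0,0,0,0,-0.033,0.138,0,0,0,0,-0.044,0.184,0,0,0,0,-0.046,0.196,0,0,0,0],
)

```text
t: 17.1
ee_pos: [0.6143, 0.2784, 0.1177]
tcp_rot: [3.136, -0.003, -3.133]
force: [-0.7, 1.0, -1.5]
finger_gap: 0.0311
finger_force: 60.1
```

Call:
servo_tool(
  targets=[0,0,0,0,0,0,0,0,0,0,0,0],
)

```text
t: 17.3
ee_pos: [0.6162, 0.2666, 0.1186]
tcp_rot: [-3.138, -0.002, 3.138]
force: [-0.7, -0.3, -1.4]
finger_gap: 0.0313
finger_force: 60.1
```

Run:
```python
from h import *
p,d,po=shot("wrist","w12");print(ctrl.state()['ee_pos'],go(.616,.272,.010,np.pi))
```

```text
[0.61665058 0.26542497 0.11908138] [ 0.0006  0.007   0.1091 -0.0035 -0.0011 -0.0054]
```

View pics/w12.png

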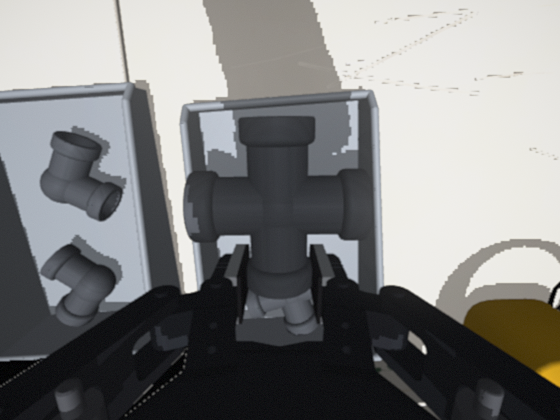

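Call:
servo_tool(
  targets=[0,0.003,0.045,0,0,0,0,0.003,0.085,0,0,0,0,0.003,0.1,0,0,0,0,0.003,0.1095,0,0,0,0,0.003,0.1095,0,0,0],
)

```text
t: 17.85
ee_pos: [0.6176, 0.27, 0.0116]
tcp_rot: [-3.141, 0.001, 3.137]
force: [-0.0, -0.3, -1.7]
finger_gap: 0.0314
finger_force: 60.2
```

Call:
servo_tool(
  targets=[0,0,0,0,0,0,0,0,0,0,0,0,0,0,0,0,0,0],
  claw=0.6,
)

```text
t: 18.15
ee_pos: [0.6177, 0.2724, 0.0118]
tcp_rot: [3.14, 0.003, 3.139]
force: [0.5, 0.2, -0.5]
finger_gap: 0.0511
finger_force: 0.0
```

Call:
servo_tool(
  targets=[0,0,-0.04,0,0,0,0,0,-0.08,0,0,0,0,0,-0.12,0,0,0,0.02,-0.04,-0.13,0,0,0,0.04,-0.08,-0.14,0,0,0],
)

```text
t: 18.65
ee_pos: [0.5774, 0.1932, 0.1529]
tcp_rot: [3.14, 0.005, -3.141]
force: [0.4, -1.5, -0.3]
finger_gap: 0.0514
finger_force: 0.0
```

Run:
```python
from h import *
p,d,po=shot("wrist","w13"); P=cloud(d,po); print(go(.455,-.008,.15,np.pi))
print("cross",fit("cross",P,(.583,.27),zmin=.01,zmax=.042,floor=.003))
```

```text
[ 0.1165 -0.1901  0.0047 -0.0073 -0.0015 -0.0112]
cross (4821, array([0.5839, 0.2716, 0.0192, 3.1515]), 0.6)
```

Call:
servo_tool(
  targets=[0.024,-0.04,0,0,0,0,0.048,-0.08,0,0,0,0,0.072,-0.12,0.01,0,0,0,0.096,-0.16,0.02,0,0,0,0.12,-0.195,0.02,0,0,0],
)

```text
t: 19.2
ee_pos: [0.4539, -0.0046, 0.1297]
tcp_rot: [-3.141, -0.001, 3.138]
force: [0.1, -1.8, 0.2]
finger_gap: 0.0511
finger_force: 0.0
```

Call:
servo_tool(
  targets=[0,0,0,0,0,0,0,0,0,0,0,0,0,0,0,0,0,0,0,0,0,0,0,0,0,0,0,0,0,0],
)

```text
t: 19.7
ee_pos: [0.4565, -0.0013, 0.1304]
tcp_rot: [3.142, 0.0, 3.141]
force: [-0.3, 0.3, -0.0]
finger_gap: 0.0514
finger_force: 0.0
```

```bash
cat >> h.py <<'E'
def holes(tag,c,z=.007,w=.005):
    p,d,po=load(tag); g=cv2.GaussianBlur(p.max(-1),(3,3),0).astype(np.float32); th=np.arange(0,6.28,.4)
    ci=np.c_[np.cos(th),np.sin(th),0*th]
    sm=lambda u:cv2.remap(g,u[:,0].astype(np.float32)[None],u[:,1].astype(np.float32)[None],1).mean()
    def score(v):
        s=[]
        for k in range(4):
            a=v[2]+k*np.pi/2; h=np.array([v[0]+.0275*np.cos(a),v[1]+.0275*np.sin(a),z])
            s.append(sm(project(h+.0045*ci,po))-sm(project(h+.0075*ci,po)))
        return sum(sorted(s)[1:])   # one hole may be hidden by the socket
    r=np.arange(-w,w+1e-6,.001)
    b=max((score((c[0]+x,c[1]+y,a)),c[0]+x,c[1]+y,a) for x in r for y in r for a in np.arange(0,1.57,.03))
    return np.round(b,4)
E
python3 - <<'E'
from h import *
p,d,po=shot("wrist","w14"); P=cloud(d,po); print(ctrl.state()['ee_pos'],ctrl.state()['tcp_rot'])
n,e,r=fit("flange",P,(.449,-.008)); print(n,e,r,holes("w14",e[:2])); print(go(e[0],e[1],.07,np.pi))
E
```

```text
[ 0.45633898 -0.00151338  0.13026513] [-3.14156922e+00  1.47031364e-04  3.14091446e+00]
3593 [ 4.46000e-01 -5.70000e-03 -4.00000e-04  4.42642e+01] 0.47 [ 1.841123e+02  4.480000e-01 -6.700000e-03  9.000000e-02]
[ 0.0103 -0.0042  0.0603 -0.      0.0001 -0.0007]
```

View pics/w14.png

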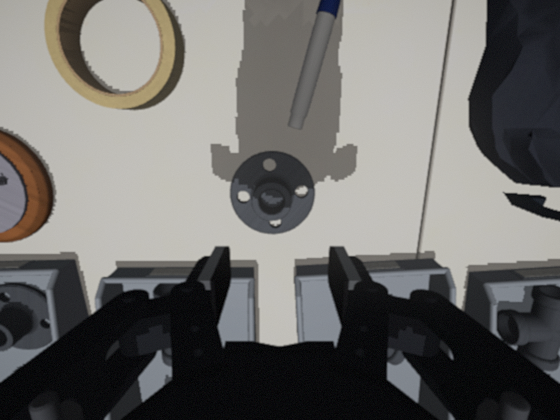

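Call:
servo_tool(
  targets=[0.009,-0.005,0.01,0,0,0.148,0.009,-0.005,0.02,0,0,0.296,0.009,-0.005,0.04,0,0,0.444,0.009,-0.005,0.06,0,0,0.592,0.009,-0.005,0.06,0,0,0.74],
)

```text
t: 20.25
ee_pos: [0.4446, -0.007, 0.0679]
tcp_rot: [-3.137, -0.004, 2.394]
force: [-0.5, 0.6, 0.4]
finger_gap: 0.051
finger_force: 0.0
```

Call:
servo_tool(
  targets=[0,0,0,0,0,0.148,0,0,0,0,0,0.296,0,0,0,0,0,0.444,0,0,0,0,0,0.592,0,0,0,0,0,0.74],
)

```text
t: 20.75
ee_pos: [0.4472, -0.0069, 0.0703]
tcp_rot: [3.142, 0.0, 1.654]
force: [-0.4, -0.8, 0.5]
finger_gap: 0.0512
finger_force: 0.0
```

Call:
servo_tool(
  targets=[0,0,0,0,0,0.09,0,0,0,0,0,0.09,0,0,0,0,0,0.09,0,0,0,0,0,0.09],
)

```text
t: 21.15
ee_pos: [0.4469, -0.0072, 0.0703]
tcp_rot: [3.142, -0.0, 1.571]
force: [-0.3, -0.7, 0.1]
finger_gap: 0.051
finger_force: 0.0
```

Run:
```python
from h import *
p,d,po=shot("wrist","w15"); P=cloud(d,po); print(ctrl.state()['ee_pos'],ctrl.state()['tcp_rot'])
n,e,r=fit("flange",P,(.448,-.0065)); print(n,e,r,holes("w15",e[:2])); print(go(.4475,-.0065,.017,np.pi/2))
```

```text
[ 0.44689111 -0.0073708   0.07029605] [ 3.14152414e+00 -5.29598514e-05  1.57014101e+00]
5542 [ 4.49900e-01 -3.20000e-03 -5.00000e-04  1.38188e+02] 0.46 [ 1.78505e+02  4.48900e-01 -5.20000e-03  9.00000e-02]
[ 0.0009  0.0006  0.0533  0.0001 -0.0001 -0.0007]
```

Call:
servo_tool(
  targets=[0.001,0,0.03,0,0,0,0.001,0,0.052,0,0,0,0.001,0,0.052,0,0,0],
)

```text
t: 21.5
ee_pos: [0.444, -0.0064, 0.0161]
tcp_rot: [-3.135, 0.001, 1.569]
force: [-1.1, -0.2, 0.7]
finger_gap: 0.0508
finger_force: 0.0
```

Call:
servo_tool(
  targets=[0,0,0,0,0,0,0,0,0,0,0,0,0,0,0,0,0,0,0,0,0,0,0,0],
  claw=0,
  newtons=30,
)

```text
t: 21.9
ee_pos: [0.4475, -0.0064, 0.0191]
tcp_rot: [3.14, -0.0, 1.569]
force: [0.3, 0.3, 2.1]
finger_gap: 0.0326
finger_force: 30.1
```

Run:
```python
from h import *
print(ctrl.state()['ee_pos'],ctrl.state()['tcp_rot'])
```

```text
[ 0.44751181 -0.00639163  0.01911198] [ 3.13990612e+00 -3.91008720e-04  1.56906342e+00]
```

Call:
servo_tool(
  targets=[0,0,0,0,0,0,0,0,0,0,0,0,0,0,0,0,0,0],
  claw=0.6,
)

```text
t: 22.2
ee_pos: [0.4469, -0.0064, 0.0185]
tcp_rot: [3.141, -0.0, 1.569]
force: [-0.2, -0.1, 0.2]
finger_gap: 0.0512
finger_force: 0.0
```

Call:
servo_tool(
  targets=[0,0,-0.04,0,0,0,0,0,-0.052,0,0,-0.148,0,0,-0.052,0,0,-0.296,0,0,-0.052,0,0,-0.444,0,0,-0.052,0,0,-0.592],
)

```text
t: 22.7
ee_pos: [0.4469, -0.0064, 0.0705]
tcp_rot: [3.141, 0.0, 2.167]
force: [-1.0, -0.3, -0.1]
finger_gap: 0.0513
finger_force: 0.0
```

Call:
servo_tool(
  targets=[0,0,0,0,0,-0.148,0,0,0,0,0,-0.296,0,0,0,0,0,-0.444,0,0,0,0,0,-0.592,0,0,0,0,0,-0.74],
)

```text
t: 23.2
ee_pos: [0.4467, -0.0065, 0.0703]
tcp_rot: [-3.142, -0.0, 2.907]
force: [0.3, 0.2, 0.1]
finger_gap: 0.0513
finger_force: 0.0
```

Call:
servo_tool(
  targets=[0,0,0,0,0,-0.148,0,0,0,0,0,-0.239,0,0,0,0,0,-0.239,0,0,0,0,0,-0.239,0,0,0,0,0,-0.239],
)

```text
t: 23.7
ee_pos: [0.4468, -0.0065, 0.0703]
tcp_rot: [-3.142, -0.0, 3.138]
force: [-0.5, 1.2, 0.1]
finger_gap: 0.0514
finger_force: 0.0
```

Run:
```python
from h import *
p,d,po=shot("wrist","w16"); P=cloud(d,po); s=ctrl.state(); print(s['ee_pos'],s['tcp_rot'])
n,e,r=fit("flange",P,(.448,-.0065)); print(n,e,r,holes("w16",e[:2]))
```

```text
[ 0.44679386 -0.00648747  0.0702782 ] [-3.14151982e+00 -2.17317277e-05  3.13883687e+00]
5567 [ 4.4310e-01 -6.0000e-03 -5.0000e-04 -4.4807e+01] 0.46 [ 1.759792e+02  4.451000e-01 -7.000000e-03  9.000000e-02]
```

Call:
servo_tool(
  targets=[0,0,0.03,0,0,0,0,0,0.052,0,0,0,0,0,0.052,0,0,0],
)

```text
t: 24.05
ee_pos: [0.4439, -0.0064, 0.016]
tcp_rot: [-3.141, -0.007, 3.139]
force: [1.0, -0.1, 0.6]
finger_gap: 0.0511
finger_force: 0.0
```

Call:
servo_tool(
  targets=[0,0,0,0,0,0,0,0,0,0,0,0,0,0,0,0,0,0,0,0,0,0,0,0,0,0,0,0,0,0],
  claw=0,
  newtons=60,
)

```text
t: 24.55
ee_pos: [0.4477, -0.0064, 0.0192]
tcp_rot: [3.141, 0.002, 3.14]
force: [-0.1, 0.1, 3.3]
finger_gap: 0.0315
finger_force: 60.1
```

Run:
```python
from h import *
def rim(tag,c,lo,hi):
    p,d,po=load(tag);P=cloud(d,po);m=(np.hypot(P[...,0]-c[0],P[...,1]-c[1])<.05)&(P[...,2]>lo)&(P[...,2]<hi)
    Q=P[m][:,:2]; a=np.arctan2(Q[:,1]-c[1],Q[:,0]-c[0]); r=np.hypot(*(Q-c).T)
    E=[];
    for k in np.arange(-np.pi,np.pi,.1):
        i=np.where((a>=k)&(a<k+.1))[0]
        if len(i)>5: E.append(Q[i[np.argsort(r[i])[-2]]])
    E=np.array(E); E=E[np.hypot(*(E-c).T)>.033]
    b=least_squares(lambda v:np.hypot(*(E-v[:2]).T)-v[2],[*c,.04],loss='soft_l1',f_scale=.0007).x
    print(tag,len(E),np.round(b,4))
s=ctrl.state(); print(s['ee_pos'],s['tcp_rot'],s['finger_gap'])
p,d,po=shot("wrist","w17")
for t in("w14","w15","w16","w17"): rim(t,np.array([.447,-.0065]),.003,.010);
```

```text
[ 0.44773777 -0.0064362   0.01915871] [3.14134946e+00 2.04429306e-03 3.13983055e+00] 0.03150572012937928
w14 63 [ 0.4497 -0.0064  0.0396]
w15 63 [ 0.4501 -0.0067  0.0397]
w16 63 [ 0.4467 -0.0062  0.0397]
w17 50 [ 0.4473 -0.0051  0.0397]
```

Call:
servo_tool(
  targets=[0,0,-0.04,0,0,0,0,0,-0.08,0,0,0,0.001,-0.046,-0.08,0,0,-0.05,0.002,-0.092,-0.08,0,0,-0.1,0.003,-0.138,-0.08,0,0,-0.15],
)

```text
t: 25.1
ee_pos: [0.4435, -0.1454, 0.0986]
tcp_rot: [3.142, 0.001, -2.989]
force: [1.8, 0.1, -2.3]
finger_gap: 0.0319
finger_force: 60.1
```

Run:
```python
from h import *
print(ctrl.state()['ee_pos'],go(.4424,-.2682,.10,np.pi+.215))
p,d,po=load("w16"); 
import h
# finer hole angle with fixed centre
def ang(tag,c,z):
    p,d,po=load(tag); g=cv2.GaussianBlur(p.max(-1),(3,3),0).astype(np.float32); th=np.arange(0,6.28,.3); ci=np.c_[np.cos(th),np.sin(th),0*th]
    sm=lambda u:cv2.remap(g,u[:,0].astype(np.float32)[None],u[:,1].astype(np.float32)[None],1).mean()
    out=[]
    for k in range(4):
        sc=[(sm(project(q+.004*ci,po))-sm(project(q+.0075*ci,po)),round(a,3)) for a in k*np.pi/2+np.arange(-.2,.5,.01) for q in [np.array([c[0]+.0275*np.cos(a),c[1]+.0275*np.sin(a),z])]]
        b=max(sc); out.append((round(float(b[0])),round(b[1]-k*np.pi/2,3)))
    print(tag,z,out)
for z in(.0035,.007):
    ang("w14",(.4497,-.0064),z); ang("w16",(.4467,-.0062),z); ang("w17",(.4473,-.006),z)
```

```text
[ 0.44350378 -0.14540918  0.0986326 ] [ 0.0197 -0.1212 -0.0014  0.      0.0009 -0.0626]
w14 0.0035 [(45, np.float64(0.09)), (82, np.float64(0.14)), (57, np.float64(0.1)), (97, np.float64(0.07))]
w16 0.0035 [(16, np.float64(0.4)), (89, np.float64(0.13)), (63, np.float64(0.1)), (101, np.float64(0.06))]
w17 0.0035 [(-2, np.float64(0.49)), (64, np.float64(0.11)), (70, np.float64(0.07)), (42, np.float64(0.12))]
w14 0.007 [(27, np.float64(0.09)), (80, np.float64(0.17)), (54, np.float64(0.1)), (93, np.float64(0.04))]
w16 0.007 [(15, np.float64(0.44)), (84, np.float64(0.18)), (57, np.float64(0.09)), (94, np.float64(0.02))]
w17 0.007 [(-1, np.float64(0.49)), (60, np.float64(0.17)), (58, np.float64(0.06)), (38, np.float64(-0.14))]
```

Call:
servo_tool(
  targets=[0.007,-0.042,0,0,0,-0.03,0.014,-0.084,0,0,0,-0.058,0.0195,-0.122,0,0,0,-0.058,0.0195,-0.122,0,0,0,-0.058,0.0195,-0.122,0,0,0,-0.058],
)

```text
t: 25.6
ee_pos: [0.4414, -0.2689, 0.0978]
tcp_rot: [3.141, -0.001, -2.938]
force: [0.9, 0.7, -0.7]
finger_gap: 0.0314
finger_force: 60.2
```

Call:
servo_tool(
  targets=[0,0,0,0,0,0,0,0,0,0,0,0,0,0,0,0,0,0,0,0,0,0,0,0],
)

```text
t: 26.0
ee_pos: [0.4426, -0.2671, 0.0983]
tcp_rot: [3.141, 0.0, -2.934]
force: [-0.3, 0.4, -0.9]
finger_gap: 0.0314
finger_force: 60.2
```

Run:
```python
from h import *
p,d,po=shot("wrist","w18"); s=ctrl.state(); print(s['ee_pos'],s['tcp_rot'],go(.4424,-.2682,.043,np.pi+.208))
P=cloud(d,po); zf=s['ee_pos'][2]-.0192
c=s['ee_pos'][:2]
m=(np.hypot(P[...,0]-c[0],P[...,1]-c[1])<.05)&(P[...,2]>zf+.003)&(P[...,2]<zf+.011); Q=P[m]
A=np.c_[Q[:,:2]-c,np.ones(len(Q))]; print("plate plane slope,z",np.linalg.lstsq(A,Q[:,2],rcond=None)[0],zf)
```

```text
[ 0.44255679 -0.26730858  0.09837187] [ 3.14141816e+00  2.33406582e-04 -2.93404099e+00] [ 0.0004 -0.0008  0.0554  0.0002  0.0002 -0.0004]
plate plane slope,z [0.01120732 0.00271595 0.08559042] 0.0791718720215834
```

View pics/w18.png

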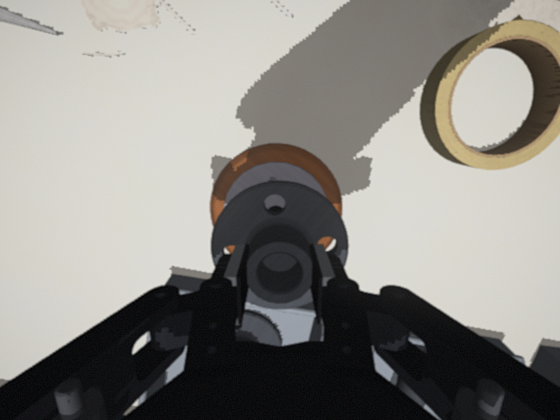

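Call:
servo_tool(
  targets=[0,-0.001,0.02,0,0,0,0,-0.001,0.034,0,0,0,0,-0.001,0.034,0,0,0,0,-0.001,0.034,0,0,0,0,-0.001,0.034,0,0,0],
)

```text
t: 26.55
ee_pos: [0.4433, -0.2694, 0.0652]
tcp_rot: [-3.14, 0.001, -2.935]
force: [-0.5, -0.6, -1.6]
finger_gap: 0.0316
finger_force: 60.2
```

Run:
```python
from h import *
p,d,po=shot("wrist","w19"); s=ctrl.state(); print(s['ee_pos'],s['tcp_rot'],s['force'],go(.4424,-.2682,.0395,np.pi+.208))
```

```text
[ 0.44328834 -0.26943568  0.06527638] [-3.14033277e+00  1.63844299e-03 -2.93530555e+00] [-0.74101707  0.46934773 -2.47083343] [ 0.0007  0.0014  0.0258 -0.0013  0.0016 -0.0017]
```

View pics/w19.png

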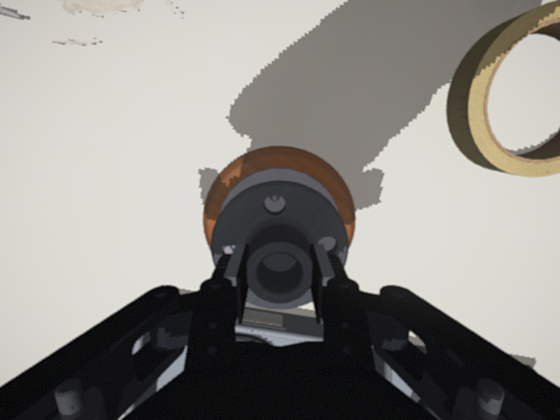

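Call:
servo_tool(
  targets=[0,0.0007,0.005,0,0,0,0,0.0007,0.01,0,0,0,0,0.0007,0.014,0,0,0,0,0.0007,0.014,0,0,0,0,0.0007,0.014,0,0,0],
)

```text
t: 27.1
ee_pos: [0.4422, -0.2683, 0.0501]
tcp_rot: [3.141, -0.0, -2.935]
force: [0.6, -0.1, -1.1]
finger_gap: 0.031
finger_force: 60.2
```

Underside is now about 11 mm below the stud tips with no contact force; the studs are through.

Call:
servo_tool(
  targets=[0,0,0.004,0,0,0,0,0,0.008,0,0,0,0,0,0.0105,0,0,0,0,0,0.0112,0,0,0,0,0,0.0112,0,0,0],
)

```text
t: 27.6
ee_pos: [0.4421, -0.2682, 0.0392]
tcp_rot: [3.141, -0.0, -2.935]
force: [-1.5, 0.9, 2.4]
finger_gap: 0.0317
finger_force: 60.7
```

Run:
```python
from h import *
s=ctrl.state(); print(s['ee_pos'],s['tcp_rot'],s['force'])
```

```text
[ 0.44214526 -0.2681875   0.03924895] [ 3.14110648e+00 -2.86436584e-04 -2.93538599e+00] [-1.49950468  0.8976821   2.41320005]
```

Call:
servo_tool(
  targets=[0,0,0,0,0,0,0,0,0,0,0,0,0,0,0,0,0,0],
  claw=0.6,
)

```text
t: 27.9
ee_pos: [0.4426, -0.2682, 0.0392]
tcp_rot: [3.142, 0.0, -2.935]
force: [-0.3, 0.0, -0.1]
finger_gap: 0.0511
finger_force: 0.0
```

Call:
servo_tool(
  targets=[0,0,-0.03,0,0,0,0,0,-0.07,0,0,0,0,0,-0.12,0,0,0,0,0,-0.14,0,0,0,0,0,-0.14,0,0,0],
)

```text
t: 28.4
ee_pos: [0.445, -0.2698, 0.1832]
tcp_rot: [-3.136, 0.007, -2.935]
force: [0.1, -0.2, -1.5]
finger_gap: 0.0513
finger_force: 0.0
```

Run:
```python
from h import *
p,d,po=shot("wrist","w20"); P=cloud(d,po); print(ctrl.state()['ee_pos'])
r=np.hypot(P[...,0]-.4424,P[...,1]+.2682)
Q=P[(r<.039)&(r>.034)&(P[...,2]>.01)&(P[...,2]<.045)]; print("plate z",np.percentile(Q[:,2],[5,50,95]))
A=np.c_[Q[:,:2]-[.4424,-.2682],np.ones(len(Q))]; print(np.linalg.lstsq(A,Q[:,2],rcond=None)[0])
t,dd,tp=shot("top","top1")
c=cv2.resize(t[130:290,110:440],None,fx=2.4,fy=2.4,interpolation=cv2.INTER_CUBIC); cv2.imwrite("pics/top1c.png",c[...,::-1])
T=cloud(dd,tp)
for k,xy,f in(("elbow",(.594,.087),.003),("tee",(.578,-.106),.003),("cross",(.584,.272),.003),("flange",(.578,-.275),.003),("flange",(.4424,-.2682),.02)):
    print(k,fit(k,T,xy,rad=.045,zmin=.009 if f<.01 else .004,zmax=.04,floor=f))
```

```text
[ 0.44351333 -0.26872648  0.18075588]
plate z [0.02439805 0.02610271 0.02729023]
[0.00258842 0.00877282 0.02594484]
elbow (243, array([0.591 , 0.0871, 0.0212, 1.1252]), 1.46)
tee (325, array([ 0.5768, -0.1049,  0.0206,  1.5783]), 1.02)
cross (408, array([0.5813, 0.2722, 0.0206, 1.5774]), 1.08)
flange (196, array([ 0.5785, -0.2713,  0.0061, -4.1519]), 1.21)
flange (329, array([ 4.4010000e-01, -2.6540000e-01,  2.2100000e-02, -1.1191391e+03]), 1.54)
```

View pics/top1c.png

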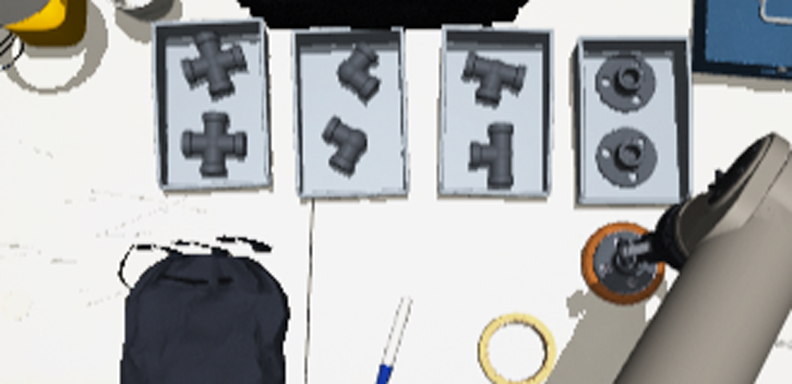

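Run:
```python
from bench import ctrl
print(ctrl.close_job())
```

```text
the job is handed in; nothing more can be done
None
```

The four-hole flange is seated on the lamp base over its studs. The three-hole flange, elbow, tee and cross each lie flat in the bin of their kind, all let go, and I handed the job in after about 28 s of the 104 s allowed; no verdict came back.

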